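# Shut and lock the dust-trap hatch

## Robot

A 7-joint arm with a two-finger parallel gripper is mounted at the origin on the work surface. World frame = base frame: x ahead of the robot, y to its left, z up, the work surface at z = 0. Lengths are in mm, angles in rad, forces in N, time in s.
With the tool pointing down it reaches from about 400 to 875 mm from the base axis. Payload 4.4 kg.
Tool frame: the origin (TCP) lies at the very end of the fingers, on their centre line; the grasp point (between the pads) lies 19 mm behind it; z points along the fingers, y is the direction in which the jaws open and shut (so a half turn about z gives the same grasp; the last joint's range is limited). The gripper opens to 85 mm and grips with 20 to 120 N. Pads are 22 mm wide; open, the fingers measure 114 mm over their backs; the gripper's body (76 mm by 85 mm) begins 54 mm behind the grasp point. The pads swing forward as they close: fully open they stand 13 mm farther back than shut.
Start: joints at [-1.209, 0.628, 0.038, 1.517, -0.027, 0.996, -0.02], TCP at [269.644, 591.447, 231.313] pointing down, gripper open.
Joint ranges: [-3.06, 3.06], [-0.37, 2.12], [-1.25, 1.32], [0.18, 2.47], [-1.1, 4.24], [0.23, 1.98], [-2.94, 2.94]. Speed limits (rad/s): [2.57, 2.57, 3.14, 3.14, 3.14, 3.14, 3.14].

## Interface

Orientations are given as [roll, pitch, yaw] about the fixed x, y, z axes, in that order (R = Rz(yaw) Ry(pitch) Rx(roll)).
In Python, from cell import ctrl gives the robot as it stands.
- The arm moves only by the shell command python3 -m pendant 'ROWS'. ROWS is JSON, a list of rows, each a list of 7 numbers: the shift along the world's x, y, z in m, then the turn, a rotation vector about the world's x, y, z in rad, then the opening, from -1 (shut) to 1 (fully open). A call has 1 to 8 rows; each row is the pose to reach, as a shift and turn from the pose commanded when the call began; what a row does not reach only later rows make up. A row lasts 1/10 s, in which the tool goes at most 50 mm and 8.59 degrees, less where a joint would pass 70% of its speed; a pose out of reach is approached as far as the arm can. A call with a gripper value outside its range is refused whole. The fingers move at their own pace and stop on an object; the grip force is fixed at half the most. Time passes only in rows, so rows that repeat a pose let the fingers close. It gives the time, the measured TCP pose, the force and the opening at its end, in the units of the state.
- ctrl.read_state(): the state, without advancing time (a new reading comes with each control period).
- ctrl.get_image(name): name is "side" or "top" or "wrist"; returns the picture (420x560x3 uint8, blue, green, red); there is no depth.
- ctrl.get_calibration(name): a dict with "fx", "fy", "cx", "cy" (pixels), "R" (3x3) and "t" (3): a world point X has camera coordinates R X + t. Camera axes: x right, y down, z forward; pixel columns grow to the right and rows downward; lengths in mm; the calibration is good to about 2 mm. The wrist camera is an equidistant fisheye: a pixel r from the principal point sees the ray r / f radians off the axis. A picture is of the moment at which its call begins: read the wrist's pose just before it. get_calibration takes no time and is no camera call; for the wrist camera it gives the pose at the moment of the call.
- ctrl.finish_job(): hands the job in, once; it reports no verdict.
The state is a dict: "clock": time; "qpos": joint angles; "qd": joint speeds; "tau": joint torques, N m; "eef_pos": TCP position; "tool_rot": TCP orientation; "force": force on the tool from outside, world axes, zero at the start; "torque": the same for the moment, N m; "width": finger opening in mm.
Only numpy, scipy, OpenCV 4.12 (cv2) and the standard library are available. Lean on these libraries where they do the work, as an engineer would, in place of code of your own. Each camera call takes 0.05 s, during which the arm holds its last target. There are 200 camera calls.

## Task

Close the open hatch on top of the green dust trap, lowering it without slamming, and then, with the hatch fully shut, turn its red quarter-turn lever clockwise until it drops down into its locked position. Leave the glue bottle, the off-cut and the mallet where they are.

Things in the scene. Friction and masses are not known exactly. Their poses are not given: they have to be found in the camera images.
- chest: The dust trap: green steel box fixed to the table, 260 x 280 mm in plan (own x -110 to +150 mm, y -140 to +140 mm), 120 mm high, turned by up to 20 degrees. Origin on the table straight below the centre of the closed hatch; x points from the latch side (near the robot) to the hinge side, y left, z up. A pipe stub sticks 60 mm out of its far side.
- lid (a joint): Angle of the grey hatch, rad: 0 = fully shut, flat on the box; grows as its front edge rises (limit 1.2). Plate 200 mm (hinge to front edge) x 240 x 8 mm; shut, its outer face is 128 mm above the table. Its stiff hinge holds it wherever it is left; pushing it down 100 mm from the hinge takes about 3 to 8 N.
- lid_hinge (a point): Middle of the hatch's hinged far (+x) edge, on its outer face, 100 mm from the dust trap's origin along its x. Axes are the hatch's: when shut as the dust trap's; z out of the outer face. While open, the outer face (with the lever) looks up and away from the robot, so the hatch is pushed shut from above.
- lid_front (a point): Middle of the hatch's free front edge, on its outer face: 200 mm from lid_hinge.
- latch (a joint): Angle of the red lever, rad. 0 = unlocked, pointing from its axis to the hatch's hinge (red mark); grows clockwise as seen facing the outer face; 1.57 = locked, along the front edge, pointing to the dust trap's -y side (green mark); stop at 1.6. Starts between 0 and 0.28, needs 1 to 2 N at its end and stays where it is left. It is to be turned only when the hatch is shut.
- drop (a joint): How far the lever has sunk towards the hatch, m: 0 while it rides on its steel track, 0.006 when dropped into the locked detent. A spring of about 4 N pushes it down; it starts to sink at a latch angle of about 1.4 and is fully down from about 1.52. Once down it cannot be turned back without lifting it.
- latch_axis (a point): Point where the lever's axis meets the hatch's outer face, on the hatch's centre line 45 mm from its front edge. Axes as lid_hinge.
- lever_end (a point): Centre of the red lever's free end, 105 mm from its axis. Straight bar 16 mm wide, 24 mm high; underside 14 mm and top 38 mm above the hatch's outer face (6 mm less once dropped). Hub 44 mm across, 43 mm high. A steel track block 8 mm high reaches 42 mm from the axis towards the hinge and 42 mm to both sides; the rest of the hatch is flat.
- glue_mid (a point): Middle (85 mm up) of a standing white glue bottle, 60 mm across and 170 mm high, with an orange cap, left of the dust trap. Bystander.
- offcut_mid (a point): Centre of a wooden off-cut, 160 x 45 x 32 mm, lying on the table left of the dust trap. Bystander.
- mallet_head (a point): Centre of the head of a wooden mallet lying on the table right of the dust trap, head 62 x 120 x 78 mm, handle 130 mm. Bystander.

How it is judged (in metres and radians):
On the way, in this order (a step that is already met when the one before it is completed fails the run):
1. the hatch is shut, lever still unlocked (value of joint lid below 0.03 rad and value of joint latch below 1.3 rad), for 0.2 s.
2. the lever is turned home and has dropped into its detent, hatch shut (value of joint lid below 0.03 rad and value of joint latch above 1.47 rad and value of joint drop above 0.0042 m), for 0.2 s.
At the end, for the whole second after the job is handed in: The hatch is shut (within 0.03 rad), the red lever is turned to its locked position (over 1.47 rad) and has dropped at least 4.2 mm into its detent, hatch and lever at rest (all of step 2 and velocity of joint latch between -0.05 and 0.05 rad/s and velocity of joint lid between -0.05 and 0.05 rad/s); the robot touches nothing.
It fails at once if the hatch is slammed (swung shut faster than 2.5 rad/s) (velocity of joint lid below -2.5 rad/s).
It fails at once if the glue bottle is moved more than 25 mm (distance of glue_mid from where it was at the start of the episode above 0.025 m).
It fails at once if the off-cut is moved more than 25 mm (distance of offcut_mid from where it was at the start of the episode above 0.025 m).
It fails at once if the mallet is moved more than 25 mm (distance of mallet_head from where it was at the start of the episode above 0.025 m).
It also fails if it takes over 54 s, if anything falls off the work surface, if the arm or the gripper's body presses on something with over 40 N, if the wrist force passes 120 N, or if a joint passes its speed limit or range.

## Working session

There is one attempt and no reset: what is moved stays moved. The work goes in short steps, Python scripts to look and compute and a shell command to move; the robot and the scene stay as the last step left them, time stands still between calls to the robot, and variables do not carry over. Pictures are saved under pics/ and viewed, about 8 in all and at most 12, crops included, and the job is handed in when it is done.

```bash
mkdir -p pics; python3 - <<'E'
from cell import ctrl
import cv2
for n in("side","top"):
    im=ctrl.get_image(n); cv2.imwrite(f"pics/{n}0.png",im)
    print(n,ctrl.get_calibration(n))
print(ctrl.read_state())
E
```

```text
side {'fx': 500.88285606841157, 'fy': 500.88285606841157, 'cx': 281.10591167342557, 'cy': 206.79770589498946, 'R': array([[ 0.89043621, -0.45498485, -0.01058927],
       [-0.25351338, -0.47655087, -0.84180178],
       [ 0.37796073,  0.75225531, -0.5396829 ]]), 't': array([-507.77719119,  237.52583464,  812.33320034])}
top {'fx': 445.1785030293235, 'fy': 445.1785030293235, 'cx': 278.7230357794764, 'cy': 203.37598012244405, 'R': array([[-0.05088927, -0.99869337,  0.00467336],
       [-0.97155117,  0.04842139, -0.23182685],
       [ 0.23129765, -0.01633791, -0.97274584]]), 't': array([ 64.17986183, 575.98021952, 774.77266954])}
{'clock': 0.1, 'qpos': array([-1.20879637,  0.62921813,  0.03840497,  1.51822913, -0.02699912,
        0.99629293, -0.01999208]), 'qd': array([-0.00095462, -0.00197385,  0.00070873, -0.00368851,  0.00031385,
       -0.00143116, -0.00074017]), 'tau': array([ 2.54273851e-03, -5.64515269e+01,  1.23009659e+00, -1.93966573e+01,
        1.12138357e-02,  5.57741660e-03, -1.07240177e-05]), 'eef_pos': array([269.39435556, 590.96023776, 230.51574874]), 'tool_rot': array([-3.13996148e+00, -9.18284122e-06,  2.71383416e+00]), 'force': array([-0.26977082,  0.28129133, -1.1132466 ]), 'torque': array([ 0.01476043,  0.00601754, -0.04084169]), 'width': 85.18455318745814}
```

View pics/side0.png

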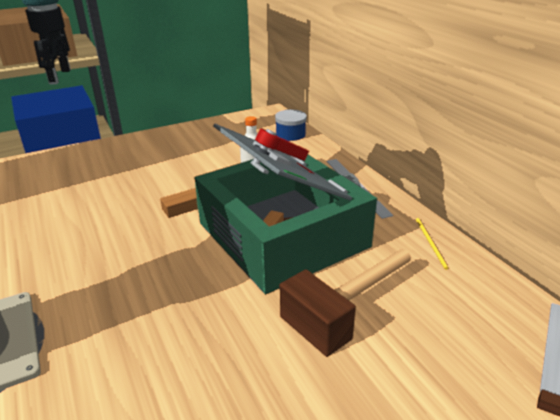

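View pics/top0.png

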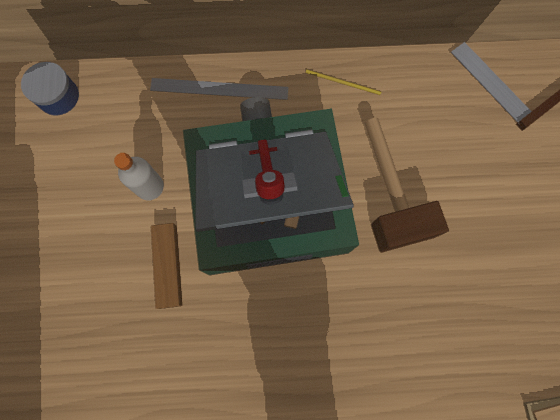

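The side and top views show the box, with its top rim corners in the top view at about (184,130), (333,111), (357,243) and (199,270). The hatch is open and the lever points to the hinge. I'll enlarge both before fitting.

```bash
python3 - <<'E'
import cv2,numpy as np
a=cv2.imread("pics/top0.png")[100:285,170:370]; b=cv2.imread("pics/side0.png")[110:300,185:385]
a=cv2.convertScaleAbs(cv2.resize(a,None,fx=4,fy=4*600/740/ (600/740) *0.8,interpolation=cv2.INTER_CUBIC),alpha=1.8)
# keep isotropic 3.2x
a=cv2.imread("pics/top0.png")[100:285,170:370];a=cv2.convertScaleAbs(cv2.resize(a,None,fx=3.2,fy=3.2,interpolation=cv2.INTER_CUBIC),alpha=1.8)
b=cv2.resize(b,None,fx=3.1,fy=3.1,interpolation=cv2.INTER_CUBIC);b=cv2.convertScaleAbs(b,alpha=1.4)
cv2.imwrite("pics/topc.png",a);cv2.imwrite("pics/sidec.png",b)
E
```

```text
(no output)
```

View pics/topc.png

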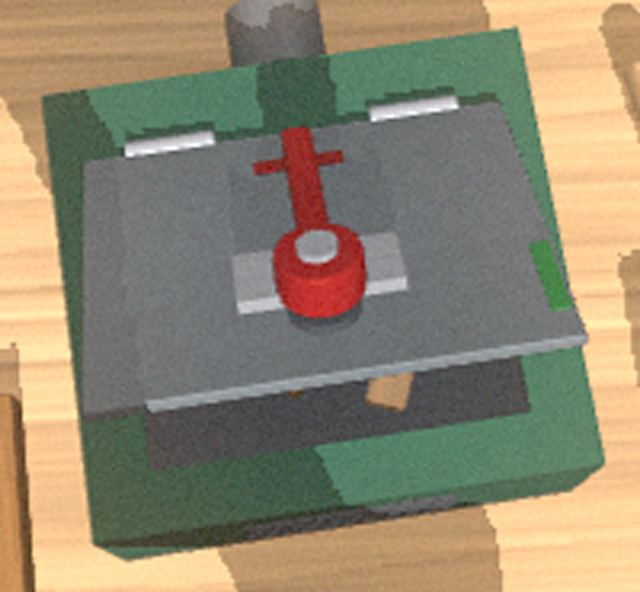

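View pics/sidec.png

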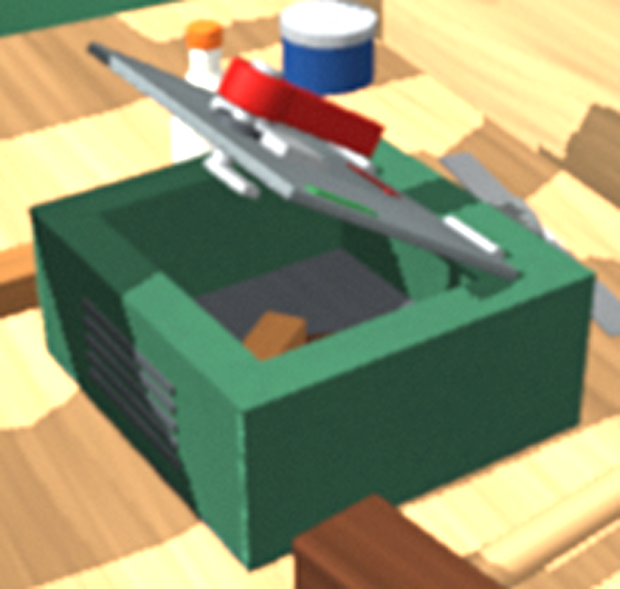

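The crops show the following:
- **Top crop:** box rim corners at (43,97), (517,28), (605,465) and (95,543). Hatch front corners are at (85,415) and (585,338), and the lever tip top at (296,128).
- **Side crop:** rim corners at (33,210), (245,410) and (592,275). Hatch front corners are at (95,45) and (295,190).

Next is the fit for pose, hatch angle and lever angle.

```bash
cat > geo.py <<'E'
import numpy as np
from scipy.optimize import least_squares
def Rz(a): c,s=np.cos(a),np.sin(a); return np.array([[c,-s,0],[s,c,0],[0,0,1]])
def proj(c,X): p=c["R"]@X+c["t"]; return np.array([c["fx"]*p[0]/p[2]+c["cx"],c["fy"]*p[1]/p[2]+c["cy"]])
def chest(p,X): return Rz(p[2])@np.array(X,float)+np.array([p[0],p[1],0])
def lid(p,a,X): # X in hatch frame from lid_hinge; front = (-200,0,0)
    c,s=np.cos(a),np.sin(a); X=np.array(X,float)
    return chest(p,np.array([100+c*X[0]+s*X[2],X[1],128-s*X[0]+c*X[2]]))
def lever(p,a,l,r,z): # point on lever at r from axis, height z
    return lid(p,a,[-155+r*np.cos(l),-r*np.sin(l),z])
E
python3 - <<'E'
from geo import *; from cell import ctrl
T=ctrl.get_calibration("top");S=ctrl.get_calibration("side")
t=lambda u,v:np.array([u/3.2+170,v/3.2+100]); s=lambda u,v:np.array([u/3.1+185,v/3.1+110])
def res(q):
    p=q[:3];a=q[3];l=q[4]
    o=[]
    for X,uv in [((150,140,120),t(43,97)),((150,-140,120),t(517,28)),((-110,-140,120),t(605,465)),((-110,140,120),t(95,543))]: o.append(proj(T,chest(p,X))-uv)
    for X,uv in [((-110,140,120),s(33,210)),((-110,-140,120),s(245,410)),((150,-140,120),s(592,275))]: o.append(proj(S,chest(p,X))-uv)
    for X,uv in [((-200,120,0),t(85,415)),((-200,-120,0),t(585,338))]: o.append(proj(T,lid(p,a,X))-uv)
    for X,uv in [((-200,120,0),s(95,45)),((-200,-120,0),s(295,190))]: o.append(proj(S,lid(p,a,X))-uv)
    o.append(proj(T,lever(p,a,l,105,38))-t(296,128))
    o.append(proj(T,lever(p,a,l,0,43))-t(316,245))
    return np.concatenate(o)
r=least_squares(res,[600,0,.15,.5,.1],loss="soft_l1")
print(r.x.round(3));print(res(r.x).reshape(-1,2).round(1))
p,a,l=r.x[:3],r.x[3],r.x[4]
for n,X in dict(front=lid(p,a,[-200,0,0]),fL=lid(p,a,[-200,120,0]),fR=lid(p,a,[-200,-120,0]),hinge=lid(p,a,[0,0,0]),hub=lid(p,a,[-155,0,43]),tip=lever(p,a,l,105,38),shuthub=lid(p,0,[-155,0,43]),shuttip=lever(p,0,l,105,26),lock=lever(p,0,1.57,105,26)).items(): print(n,X.round())
def ray(c,uv,z):
    d=c["R"].T@np.array([(uv[0]-c["cx"])/c["fx"],(uv[1]-c["cy"])/c["fy"],1]);o=-c["R"].T@c["t"];return (o+d*(z-o[2])/d[2]).round()
print("cap",ray(T,(124,160),165),"mallet",ray(T,(410,225),78),"offcut",ray(T,(166,265),32))
E
```

```text
[ 5.81355e+02  4.99210e+01  1.07000e-01  5.89000e-01 -3.00000e-03]
[[-0.5 -1.4]
 [ 0.7 -1.5]
 [ 0.8 -1.5]
 [-0.4 -0.4]
 [-1.4 -1.3]
 [-0.2  0.4]
 [ 1.8 -0.9]
 [-0.8  0.9]
 [ 2.7  0.2]
 [-3.2 -2.5]
 [-2.2 -1.7]
 [-0.  -0.2]
 [ 1.   0.3]]
front [515.  43. 239.]
fL [503. 162. 239.]
fR [528. -76. 239.]
hinge [681.  61. 128.]
hub [576.  49. 250.]
tip [660.  59. 187.]
shuthub [527.  44. 171.]
shuttip [631.  56. 154.]
lock [538. -60. 154.]
cap [644. 296. 165.] mallet [ 523. -205.   78.] offcut [477. 256.  32.]
```

The fit is good to about 5 mm: chest at (581,50), yaw 0.107, hatch 0.59 rad, lever about 0. I'll close the fingers and go above the hatch's left half, at (534,120), clear of the bystanders.

```bash
python3 -m pendant '[[0.02,-0.03,0.06,0,0,0.1,-1],[0.045,-0.075,0.06,0,0,0.2,-1],[0.07,-0.115,0.06,0,0,0.3,-1],[0.09,-0.16,0.06,0,0,0.4,-1],[0.11,-0.2,0.06,0,0,0.5,-1],[0.13,-0.235,0.06,0,0,0.535,-1],[0.155,-0.275,0.06,0,0,0.535,-1],[0.155,-0.275,0.06,0,0,0.535,-1]]'
python3 -m pendant '[[0.02,-0.035,0,0,0,0,-1],[0.04,-0.07,0,0,0,0,-1],[0.06,-0.105,0,0,0,0,-1],[0.08,-0.145,0,0,0,0,-1],[0.1,-0.18,0,0,0,0,-1],[0.11,-0.196,0,0,0,0,-1],[0.11,-0.196,0,0,0,0,-1]]'
```

```text
clock: 0.9
eef_pos: [429.0, 308.6, 291.2]
tool_rot: [-3.137, 0.002, -3.046]
force: [0.5, 0.7, -0.0]
width: 0.3
clock: 1.6
eef_pos: [535.9, 117.1, 290.9]
tool_rot: [-3.14, -0.0, -3.04]
force: [0.1, 0.9, -0.1]
width: 0.2
```

```bash
python3 -m pendant '[[0,0,-0.03,0,0,0,-1],[0,0,-0.05,0,0,0,-1],[0,0,-0.06,0,0,0,-1],[0,0,-0.07,0,0,0,-1],[0,0,-0.078,0,0,0,-1],[0,0,-0.086,0,0,0,-1]]'
python3 -m pendant '[[0,0,-0.006,0,0,0,-1],[0,0,-0.012,0,0,0,-1],[0,0,-0.018,0,0,0,-1],[0,0,-0.024,0,0,0,-1],[0,0,-0.03,0,0,0,-1],[0,0,-0.036,0,0,0,-1]]'
```

```text
clock: 2.2
eef_pos: [535.3, 121.3, 205.9]
tool_rot: [3.141, 0.002, -3.034]
force: [-0.8, -0.3, 4.8]
width: -0.0
clock: 2.8
eef_pos: [534.4, 120.4, 168.8]
tool_rot: [-3.142, -0.001, -3.034]
force: [-0.7, 0.0, 6.0]
width: -0.2
```

Contact is steady at about 6 N. Continuing to shut (plate surface at z=128), slower at the end.

```bash
python3 -m pendant '[[0,0,-0.006,0,0,0,-1],[0,0,-0.012,0,0,0,-1],[0,0,-0.018,0,0,0,-1],[0,0,-0.023,0,0,0,-1],[0,0,-0.028,0,0,0,-1],[0,0,-0.032,0,0,0,-1],[0,0,-0.035,0,0,0,-1]]'
python3 -m pendant '[[0,0,-0.002,0,0,0,-1],[0,0,-0.004,0,0,0,-1],[0,0,-0.005,0,0,0,-1],[0,0,-0.006,0,0,0,-1],[0,0,-0.006,0,0,0,-1]]'
```

```text
clock: 3.5
eef_pos: [534.3, 120.4, 133.8]
tool_rot: [-3.141, -0.001, -3.034]
force: [-3.7, 0.5, 4.4]
width: -0.1
clock: 4.0
eef_pos: [535.1, 120.5, 128.2]
tool_rot: [3.141, 0.001, -3.034]
force: [-0.5, 0.3, 0.3]
width: -0.2
```

```bash
python3 -m pendant '[[0,0,-0.002,0,0,0,-1],[0,0,-0.003,0,0,0,-1],[0,0,-0.003,0,0,0,-1]]'
```

```text
clock: 4.3
eef_pos: [535.5, 120.6, 127.8]
tool_rot: [3.141, 0.002, -3.035]
force: [-5.7, -1.0, 22.0]
width: 0.2
```

Firm contact at z=127.8 with 22 N, so the hatch is shut. I'll lift, go to the start point left of the lever, and check.

```bash
python3 -m pendant '[[0,0,0.03,0,0,0,-1],[0,0,0.06,0,0,0,-1],[0.04,0,0.06,0,0,0,-1],[0.075,-0.01,0.06,0,0,0,-1],[0.075,-0.01,0.06,0,0,0,-1]]'
python3 - <<'E'
from cell import ctrl; import cv2
a=ctrl.get_image("top")[100:285,170:370];b=ctrl.get_image("side")[110:300,185:385]
f=lambda i:cv2.convertScaleAbs(cv2.resize(i,(390,365),interpolation=cv2.INTER_CUBIC),alpha=1.6)
cv2.imwrite("pics/c1.png",cv2.hconcat([f(a),f(b)]))
E
```

```text
clock: 4.8
eef_pos: [615.5, 108.2, 185.7]
tool_rot: [-3.14, 0.008, -3.038]
force: [0.1, 0.6, -0.4]
width: -0.2
```

View pics/c1.png

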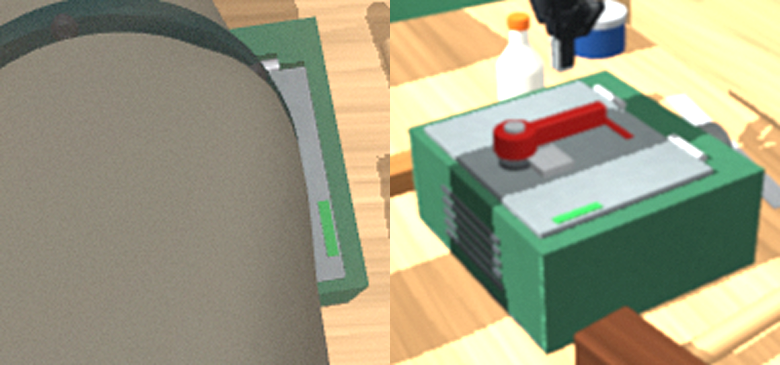

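The right half (side view) shows the hatch flat and shut, with the lever still pointing to the hinge. The top view is blocked by the arm. The fingers are left of the lever, so I'll compute the pushing arc.

```bash
python3 - <<'E'
from geo import *
p=[581.4,49.9,.107]
for l in [-.3,0,.2,.4,.6,.8,1.,1.2,1.4,1.5,1.57,1.6]:
    r,d=88,17
    print(l,chest(p,[-55+r*np.cos(l)+d*np.sin(l),-r*np.sin(l)+d*np.cos(l),0])[:2].round())
E
python3 -m pendant '[[0,-0.008,-0.02,0,0,0,-1],[0,-0.012,-0.036,0,0,0,-1],[0,-0.012,-0.036,0,0,0,-1]]'
```

```text
-0.3 [601.  94.]
0 [612.  70.]
0.2 [616.  53.]
0.4 [616.  35.]
0.6 [612.  17.]
0.8 [605.   1.]
1.0 [595. -14.]
1.2 [582. -26.]
1.4 [567. -36.]
1.5 [559. -40.]
1.57 [553. -42.]
1.6 [551. -42.]
clock: 5.2
eef_pos: [606.9, 97.9, 147.1]
tool_rot: [-3.141, -0.005, -3.035]
force: [0.1, -0.1, 0.0]
width: 0.1
```

```bash
python3 -m pendant '[[0.001,-0.015,0,0,0,0,-1],[0.002,-0.028,0,0,0,0,-1],[0.004,-0.037,0,0,0,0,-1],[0.006,-0.045,0,0,0,0,-1],[0.006,-0.054,0,0,0,0,-1],[0.006,-0.063,0,0,0,0,-1],[0.004,-0.072,0,0,0,0,-1],[0.002,-0.081,0,0,0,0,-1]]'
python3 -m pendant '[[-0.003,-0.008,0,0,0,0,-1],[-0.007,-0.016,0,0,0,0,-1],[-0.012,-0.024,0,0,0,0,-1],[-0.017,-0.031,0,0,0,0,-1],[-0.023,-0.037,0,0,0,0,-1],[-0.03,-0.043,0,0,0,0,-1],[-0.037,-0.048,0,0,0,0,-1],[-0.037,-0.048,0,0,0,0,-1]]'
python3 - <<'E'
from cell import ctrl; import cv2
b=ctrl.get_image("side")[110:300,185:385]
cv2.imwrite("pics/c2.png",cv2.convertScaleAbs(cv2.resize(b,(600,570),interpolation=cv2.INTER_CUBIC),alpha=1.4))
E
```

```text
clock: 6.0
eef_pos: [611.6, 16.9, 149.3]
tool_rot: [3.141, 0.0, -3.034]
force: [-0.1, 2.4, 0.0]
width: -0.0
clock: 6.8
eef_pos: [572.9, -32.6, 149.3]
tool_rot: [-3.14, -0.002, -3.036]
force: [0.4, -0.0, -1.0]
width: 0.0
```

View pics/c2.png

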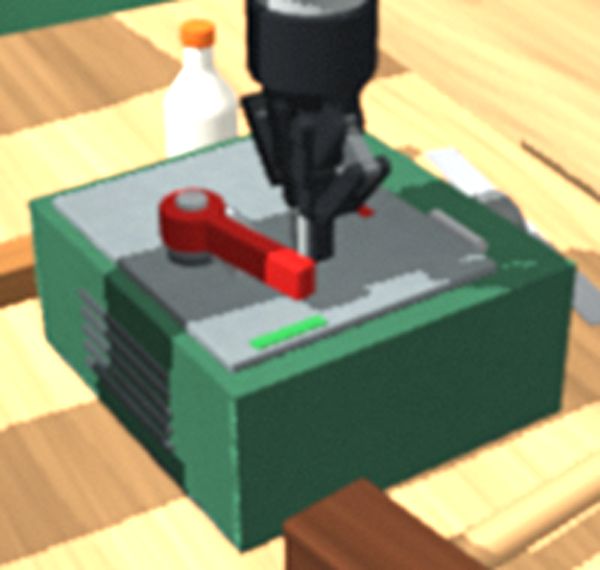

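The lever is about 1.25 rad round, with the fingers on its hinge side. Continuing to the stop in small steps.

```bash
python3 -m pendant '[[-0.005,-0.003,0,0,0,0,-1],[-0.010,-0.006,0,0,0,0,-1],[-0.014,-0.008,0,0,0,0,-1],[-0.018,-0.009,0,0,0,0,-1],[-0.022,-0.01,0,0,0,0,-1],[-0.022,-0.01,0,0,0,0,-1]]'
python3 -m pendant '[[-0.002,0,0,0,0,0,-1],[-0.004,-0.001,0,0,0,0,-1],[-0.004,-0.001,0,0,0,0,-1]]'
```

```text
clock: 7.45
eef_pos: [552.7, -40.5, 149.5]
tool_rot: [3.142, 0.001, -3.034]
force: [1.7, 0.7, -0.1]
width: 0.1
clock: 7.75
eef_pos: [551.4, -40.7, 149.9]
tool_rot: [3.141, 0.006, -3.034]
force: [5.8, 1.4, -2.6]
width: 0.1
```

```bash
python3 -m pendant '[[-0.002,0,0,0,0,0,-1],[-0.003,0,0,0,0,0,-1],[-0.003,0,0,0,0,0,-1]]'
python3 -m pendant '[[0.01,0.001,0,0,0,0,-1],[0.025,0.003,0,0,0,0,-1],[0.025,0.003,0.04,0,0,0,-1],[0.025,0.003,0.08,0,0,0,-1],[0.005,0.04,0.1,0,0,0,-1],[-0.01,0.08,0.12,0,0,0,-1],[-0.03,0.12,0.12,0,0,0,-1],[-0.04,0.16,0.12,0,0,0,-1]]'
python3 -m pendant '[[-0.02,0.04,0,0,0,0,-1],[-0.04,0.08,0,0,0,0,-1],[-0.06,0.12,0,0,0,0,-1],[-0.08,0.16,0,0,0,0,-1],[-0.08,0.16,0,0,0,0,-1]]'
python3 - <<'E'
from cell import ctrl; import cv2
a=ctrl.get_image("top")[100:285,170:370];b=ctrl.get_image("side")[110:300,185:385]
f=lambda i:cv2.convertScaleAbs(cv2.resize(i,(400,375),interpolation=cv2.INTER_CUBIC),alpha=1.6)
cv2.imwrite("pics/c3.png",cv2.hconcat([f(a),f(b)]))
E
```

```text
clock: 8.05
eef_pos: [550.6, -40.6, 150.3]
tool_rot: [-3.141, 0.01, -3.034]
force: [10.1, 1.9, -4.0]
width: 0.1
clock: 8.85
eef_pos: [503.4, 119.2, 269.9]
tool_rot: [-3.141, -0.002, -3.035]
force: [1.7, 0.6, 0.4]
width: -0.1
clock: 9.35
eef_pos: [420.9, 284.7, 269.2]
tool_rot: [3.139, -0.003, -3.023]
force: [1.3, -0.5, 0.6]
width: -0.1
```

View pics/c3.png

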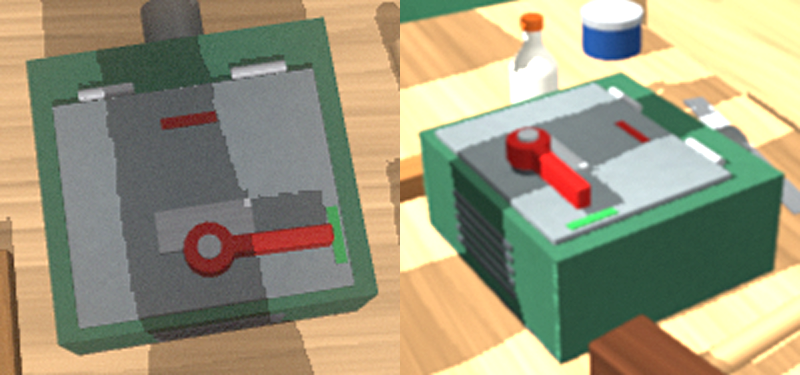

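The lever lies along the front edge at the green mark, and the hatch is shut. The drop needs a closer look, so I'll measure tip height in the side view.

```bash
python3 - <<'E'
from cell import ctrl; import cv2
from geo import *
S=ctrl.get_calibration("side"); b=ctrl.get_image("side"); p=[581.4,49.9,.107]
x0,y0,k=240,165,8
c=cv2.convertScaleAbs(cv2.resize(b[y0:y0+72,x0:x0+98],None,fx=k,fy=k,interpolation=cv2.INTER_CUBIC),alpha=1.4)
for dr,col in((0,(0,255,255)),(6,(255,80,0))):
    for y in(-8,8):
        for z in(14,38):
            l=1.59;X=lid(p,0,[-155+105*np.cos(l)-y*np.sin(l),-105*np.sin(l)-y*np.cos(l),z-dr])
            u=(proj(S,X)+.5-[x0,y0])*k; cv2.circle(c,tuple(int(v) for v in u),4,col,-1)
cv2.imwrite("pics/c4.png",c)
a=cv2.imread("pics/c2.png")
E
```

```text
(no output)
```

View pics/c4.png

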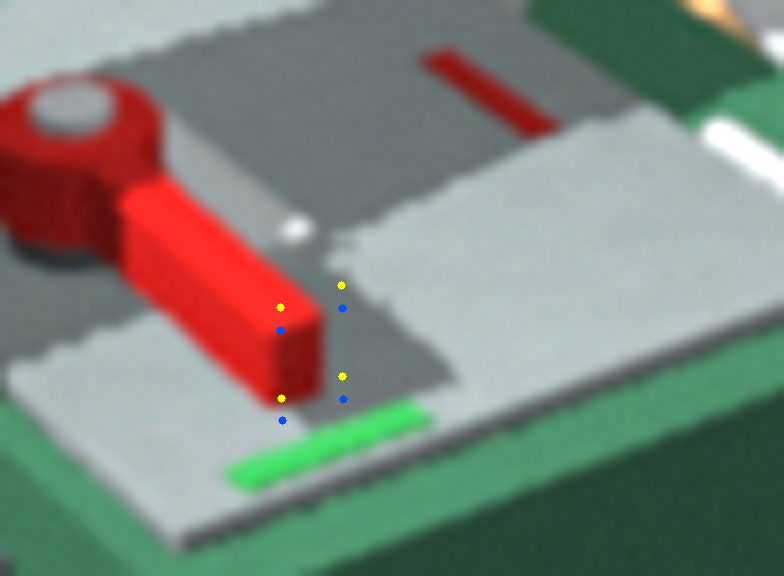

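The absolute overlay is ambiguous because of the calibration offset. The hub sits on the axis, so its image shift against the earlier picture gives the drop directly. The box edge serves as a fixed reference.

```bash
python3 - <<'E'
from cell import ctrl; import cv2
from geo import *
S=ctrl.get_calibration("side"); p=[581.4,49.9,.107]
b=ctrl.get_image("side")[110:300,185:385]
n=cv2.convertScaleAbs(cv2.resize(b,(600,570),interpolation=cv2.INTER_CUBIC),alpha=1.4); o=cv2.imread("pics/c2.png")
def shift(x,y,w,h,m=16):
    r=cv2.matchTemplate(n[y-m:y+h+m,x-m:x+w+m],o[y:y+h,x:x+w],cv2.TM_CCOEFF_NORMED);_,v,_,q=cv2.minMaxLoc(r);return round(v,3),(q[0]-m)/3,(q[1]-m)/3
print("hub cap",shift(170,182,42,34),"hub top+left",shift(155,180,50,75),"green mark",shift(245,310,90,45),"box corner",shift(200,370,80,60))
print("predicted for 6mm",proj(S,lid(p,0,[-155,0,37]))-proj(S,lid(p,0,[-155,0,43])))
f=lambda i:cv2.resize(i[165:285,140:340],None,fx=4,fy=4)[:, :]
cv2.imwrite("pics/c5.png",cv2.vconcat([cv2.resize(o[165:355,140:340],None,fx=1.55*2,fy=1.55),]) if 0 else cv2.hconcat([cv2.resize(i[165:355,140:340],(400,380)) for i in(o,n)]))
E
```

```text
hub cap (0.94, 0.0, 1.6666666666666667) hub top+left (0.963, -0.3333333333333333, 1.6666666666666667) green mark (0.751, -5.333333333333333, 2.3333333333333335) box corner (0.998, 0.0, 0.0)
predicted for 6mm [0.14135668 2.75635479]
```

View pics/c5.png

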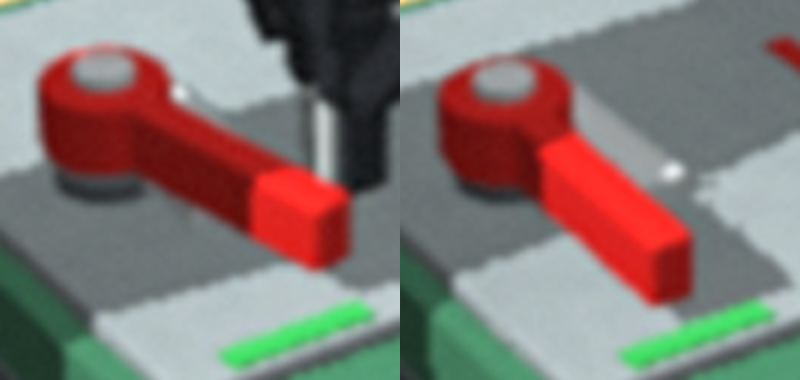

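```bash
python3 - <<'E'
from cell import ctrl; import cv2
from geo import *
S=ctrl.get_calibration("side");T=ctrl.get_calibration("top"); p=[581.4,49.9,.107]
b=ctrl.get_image("side")[110:300,185:385]; t=ctrl.get_image("top"); cv2.imwrite("pics/top9.png",t)
k=3
def up(i): return cv2.resize(i,(1600,1520),interpolation=cv2.INTER_CUBIC)
n=up(cv2.convertScaleAbs(cv2.resize(b,(400,375),interpolation=cv2.INTER_CUBIC),alpha=1.6))
def shift(o,x,y,w,h,m=40):
    r=cv2.matchTemplate(n[y-m:y+h+m,x-m:x+w+m],o[y:y+h,x:x+w],cv2.TM_CCOEFF_NORMED);_,v,_,q=cv2.minMaxLoc(r);return round(v,3),(q[0]-m)/8,(q[1]-m)/8
for nm,o in(("c1",up(cv2.imread("pics/c1.png")[:,390:])),("c2",up(cv2.convertScaleAbs(cv2.imread("pics/c2.png"),alpha=1.6/1.4))),("s0 box",None)):
    if o is None: continue
    print(nm,"hub",shift(o,410,480,110,200),"cap",shift(o,450,490,110,85),"box",shift(o,530,1000,220,160))
def seg(im,y0,y1,x0,x1):
    g=im[y0:y1,x0:x1].astype(int); m=(g[...,2]>1.8*g[...,1])&(g[...,2]>60); v,u=np.nonzero(m); return u+x0,v+y0
# top: lever bar centreline from red pixels beyond the hub
u,v=seg(t,205,235,292,340); print("bar px",len(u),u.min(),u.max()); f=np.polyfit(u,v,1); print("top slope",f)
for l in(1.4,1.47,1.52,1.57,1.6):
    A=proj(T,lever(p,0,l,50,32));B=proj(T,lever(p,0,l,105,32));print(l,((B-A)[1]/(B-A)[0]).round(3),B.round(1))
E
```

```text
c1 hub (0.968, -0.125, 2.375) cap (0.961, 0.125, 2.25) box (0.998, 0.0, 0.0)
c2 hub (0.954, -0.25, 1.875) cap (0.952, 0.0, 1.625) box (0.998, 0.0, 0.0)
bar px 479 292 336
top slope [-1.05339129e-01  2.50836306e+02]
1.4 -0.334 [334.3 201.2]
1.47 -0.259 [335.7 205.3]
1.52 -0.207 [336.6 208.3]
1.57 -0.156 [337.2 211.3]
1.6 -0.126 [337.5 213.1]
```

The lever is at about 1.6 (its stop) and the drop by image is about 5 mm, a bit uncertain. A gentle touch on the bar from above will settle it: the top is at z≈160 if dropped, 166 if not.

```bash
python3 -m pendant '[[0.015,-0.04,0,0,0,0,-1],[0.03,-0.08,0,0,0,0,-1],[0.045,-0.125,0,0,0,0,-1],[0.063,-0.17,0,0,0,0,-1],[0.08,-0.215,0,0,0,0,-1],[0.095,-0.26,0,0,0,0,-1],[0.112,-0.301,0,0,0,0,-1],[0.112,-0.301,0,0,0,0,-1]]'
python3 -m pendant '[[0,0,-0.04,0,0,0,-1],[0,0,-0.08,0,0,0,-1],[0,0,-0.095,0,0,0,-1],[0,0,-0.1,0,0,0,-1],[0,0,-0.102,0,0,0,-1],[0,0,-0.102,0,0,0,-1]]'
```

```text
clock: 10.45
eef_pos: [539.0, -32.3, 269.2]
tool_rot: [-3.136, 0.001, -3.048]
force: [-0.8, -0.5, -0.3]
width: -0.3
clock: 11.05
eef_pos: [538.2, -22.8, 168.1]
tool_rot: [-3.141, 0.001, -3.035]
force: [0.3, 0.7, 0.9]
width: -0.1
```

```bash
python3 -m pendant '[[-0.004,0,-0.002,0,0,0,-1],[-0.004,0,-0.004,0,0,0,-1],[-0.004,0,-0.004,0,0,0,-1]]'
python3 -m pendant '[[0,0,-0.001,0,0,0,-1],[0,0,-0.002,0,0,0,-1],[0,0,-0.003,0,0,0,-1],[0,0,-0.003,0,0,0,-1]]'
```

```text
clock: 11.35
eef_pos: [533.6, -22.5, 163.7]
tool_rot: [-3.142, 0.001, -3.034]
force: [0.4, -0.2, 0.6]
width: 0.1
clock: 11.75
eef_pos: [533.6, -22.5, 160.2]
tool_rot: [3.142, -0.0, -3.034]
force: [1.2, 0.2, -0.2]
width: 0.0
```

There is no contact down to z=160.2, so the bar has sunk the full ~6 mm. Retreating and handing in.

```bash
python3 -m pendant '[[0,0,0.04,0,0,0,-1],[0,0,0.09,0,0,0,-1],[0,0,0.12,0,0,0,-1],[0,0,0.12,0,0,0,-1],[0,0,0.12,0,0,0,-1],[0,0,0.12,0,0,0,-1]]'
python3 -c "
from cell import ctrl
print(ctrl.finish_job())"
```

```text
clock: 12.35
eef_pos: [532.6, -22.5, 279.0]
tool_rot: [3.141, -0.003, -3.034]
force: [-0.0, 0.3, -1.1]
width: -0.6
the job is handed in; nothing more can be done
None
```

The hatch is closed, the red lever is turned to its locked position, and I handed the job in at 12.4 s; no verdict is reported.

- **Hatch:** I lowered it slowly with the shut fingers at about 6 N. Contact went firm at z = 127.8 mm (22 N), and the pictures show it flat.
- **Lever:** I pushed it clockwise to its stop. In the top view it sits at about 1.6 rad, lined up with the green mark.
- **Drop:**
  - Overlaying the lever on the side view was unclear.
  - Comparing the hub with earlier pictures gave about 5 mm against the picture with the lever unturned, but less (about 4 mm) against the mid-turn one.
  - I then lowered the fingers over the bar. They met nothing down to z = 160.2 mm, where an undropped bar would have stopped them at 166 mm, so it has dropped nearly the full 6 mm. This relies on the fingers being over the bar, which I did not check with a picture.
- **Bystanders:** The glue bottle, off-cut and mallet were kept clear of. I did not measure them again.
- **Robot:** It ended about 120 mm above the lever, touching nothing.

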